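# Build up the ringed stem of a table lamp

## Robot

A 6-joint arm with a two-finger parallel gripper is mounted at the origin on the work surface. World frame = base frame: x ahead of the robot, y to its left, z up, the work surface at z = 0. Lengths are in m, angles in rad, forces in N, time in s.
With the tool pointing down it reaches from about 0.375 to 0.9 m from the base axis. Payload 3.1 kg.
Tool frame: the origin (TCP) lies at the very end of the fingers, on their centre line; the grasp point (between the pads) lies 19 mm behind it (manip.hold_point_z is the distance from the TCP to the grasp point, in m); y points along the fingers, z is the direction in which the jaws open and shut, and the axes are right-handed (so a half turn about y gives the same grasp; the last joint's range is limited). The gripper opens to 85 mm and grips with 20 to 120 N. Pads are 22 mm wide; open, the fingers measure 114 mm over their backs; the gripper's body (76 mm by 85 mm) begins 54 mm behind the grasp point. The pads swing forward as they close: fully open they stand 13 mm farther back than shut.
Start: joints at [1.062, 0.527, 1.433, -0, 1.181, -0.178], TCP at [0.203, 0.591, 0.211] pointing down, gripper open.
Joint ranges: [-3.08, 3.08], [-0.75, 2.2], [0.22, 2.44], [-1.43, 4.57], [0, 2.65], [-2.85, 2.85]. Speed limits (rad/s): [2.79, 2.79, 3.14, 3.14, 3.14, 3.14].

## Interface

Orientations are given as a unit quaternion [x, y, z, w].
In Python, from station import manip, eyes, workorder gives the robot as it stands. The module is installed in compiled form; this text tells all that it offers.
- The arm moves only by the shell command python3 -m jog 'ROWS' [OPENING] [FORCE]. ROWS is JSON, a list of rows, each a list of 2 entries, a list of its own where there are three numbers: the shift along the tool's x, y, z in cm, then the turn about the tool's y in rad. A call has 1 to 20 rows; each row is the pose to reach, as a shift and turn from the pose commanded when the call began, along the tool's axes at that moment; what a row does not reach only later rows make up. A row lasts 1/12 s, in which the tool goes at most 41.7 mm and 7.16 degrees, less where a joint would pass 70% of its speed; a pose out of reach is approached as far as the arm can. A call with a gripper value outside its range is refused whole. OPENING is the finger opening in cm, from 0 to 8.54, set as the call begins (- or left out, the last holds). The fingers move at their own pace and stop on an object; FORCE is the grip in N (left out, the last holds). Time passes only in rows, so rows that repeat a pose let the fingers close. It gives the time, the measured TCP pose, the force and the opening at its end, in the units of the state.
- manip.sense(): the state, without advancing time (a new reading comes with each control period).
- eyes.snapshot(name): name is "scene" or "side" or "wrist"; returns a dict with "frame" (384x512x3 uint8, red, green, blue), "vfov" (degrees; the focal length in pixels is half the picture's height over the tangent of half this angle, whatever the lens; pixels are square), "cx", "cy" (the principal point, pixels), "k1" (the pictures are not rectified: a ray, as slopes to the right and down, at radius r is drawn at 1 + k1 r^2 times it, then the intrinsics apply), "rvec" (rotation vector, rad) and "tvec" (3), from world to camera coordinates, as OpenCV has them. Camera axes: x right, y down, z forward; pixel columns grow to the right and rows downward; lengths in m; the calibration is good to about 2 mm. A picture is of the moment at which its call begins. There is no depth.
- workorder.sign_off(): hands the job in, once; it reports no verdict.
The state is a dict: "t": time; "q": joint angles; "qd": joint speeds; "tau": joint torques, N m; "tcp_pos": TCP position; "tool_rot": TCP orientation; "force": force on the tool from outside, world axes, zero at the start; "ft_torque": the same for the moment, N m; "finger_gap": opening from 0.0 (shut) to 1.0 (fully open).
Only numpy, scipy, OpenCV 4.12 (cv2) and the standard library are available. Lean on these libraries where they do the work, as an engineer would, in place of code of your own. Each camera call takes 0.05 s, during which the arm holds its last target. There are 200 camera calls.

## Task

Build up the stem of the small table lamp: thread the four loose rings onto the upright tube of the lamp base, widest at the bottom and narrowing to the top (walnut, white ceramic, oak, brass), each lying flat on the one below, and let go of them. Lower each ring down the tube rather than letting it drop, and leave the lamp base, the bowl, the mouse and the two bottles where they are.

Things in the scene. Friction and masses are not known exactly. Their poses are not given: they have to be found in the camera images.
- walnut_ring_center (a point): A dark brown turned walnut ring, the widest: a flat ring 62 mm across and 22 mm thick (same either way up) with a plain 14 mm bore through its middle; it lies loose and flat on the mat. The point is its centre, half-way up its thickness; z is the bore's axis.
- ceramic_ring_center (a point): A glazed white ceramic ring, second widest: a flat ring 54 mm across and 12 mm thick (same either way up) with a plain 14 mm bore through its middle; it lies loose and flat on the mat. The point is its centre, half-way up its thickness; z is the bore's axis.
- oak_ring_center (a point): A pale oak ring, third widest: a flat ring 44 mm across and 10 mm thick (same either way up) with a plain 14 mm bore through its middle; it lies loose and flat on the mat. The point is its centre, half-way up its thickness; z is the bore's axis.
- brass_ring_center (a point): A polished brass ring, the narrowest: a flat ring 34 mm across and 8 mm thick (same either way up) with a plain 14 mm bore through its middle; it lies loose and flat on the mat. The point is its centre, half-way up its thickness; z is the bore's axis.
- lamp_seat (a point): The loose but heavy (1.4 kg) base of a small table lamp: a grey cast round foot, 120 mm across and 18 mm high, standing on the mat, with a fixed upright steel lamp tube of 10 mm diameter rising 58 mm from the middle of the foot's flat top; the top 3.5 mm of the tube tapers to 6 mm. The point is the middle of the foot's top face, where the tube leaves it and where the lowest ring must lie; z is the tube's axis, up.
- lamp_tube_tip (a point): Top end of the lamp tube, on its axis, 58 mm above the foot's top face (76 mm above the mat). The four rings stack to 52 mm, so the tube stands 6 mm proud of the finished stack.
- desk_mat: Grey desk mat fixed to the dark wooden desk, 380 x 760 x 2 mm, on which all the loose things stand (its top is 2 mm above the desk). Origin: middle of its underside; y runs along its long side.
- pill_bottle: Bystander: amber pill bottle with yellow label and gold cap, 44 mm across, 85 mm tall, loose, standing among the rings. Origin: middle of its underside, z up.
- pump_bottle: Bystander: white pump bottle with a blue band, 48 mm across, 147 mm tall to the top of the pump head, whose spout reaches 26 mm to the bottle's -x side at 137 to 147 mm height; loose, standing among the rings. Origin: middle of its underside, z up.
- bowl: Bystander: empty black bowl with red rim, 130 mm across the rim, 60 mm high, loose, on the mat at the side away from the lamp base. Origin: middle of its underside, z up.
- mouse: Bystander: black computer mouse with a grey back and orange wheel, 60 x 105 mm, 35 mm high, loose, lying by the far long edge of the mat, its length (y axis) roughly along that edge. Origin: middle of its underside, z up.
There are look-alikes about, which are no part of the job. Leave any grey or purple look-alike of the part that bears brass_ring_center alone. Of the things shaped like the part that bears walnut_ring_center, the dark wooden one is meant.

How it is judged:
By the outcome, as a careful person would: the job done as asked, in the order asked, and still so for the second after the job is handed in, with the robot touching nothing.
It also fails if it takes over 72 s, if anything falls off the work surface, if the arm or the gripper's body presses on something with over 40 N, if the wrist force passes 120 N, or if a joint passes its speed limit or range.

## Working session

There is one attempt and no reset: what is moved stays moved. The work goes in short steps, Python scripts to look and compute and a shell command to move; the robot and the scene stay as the last step left them, time stands still between calls to the robot, and variables do not carry over. Pictures are saved under pics/ and viewed, about 8 in all and at most 12, crops included, and the job is handed in when it is done.

```bash
mkdir -p pics
cat > h.py <<'E'
import numpy as np, cv2
from station import manip, eyes
from scipy.spatial.transform import Rotation as R
def K(s):
    f=192/np.tan(np.radians(s["vfov"])/2); return f
def ray(s,u,v):
    f=K(s); x=(u-s["cx"])/f; y=(v-s["cy"])/f
    rd=np.hypot(x,y); r=rd
    for _ in range(30): r=rd/(1+s["k1"]*r*r)
    k=r/rd if rd>0 else 1
    Rm=cv2.Rodrigues(np.array(s["rvec"],float))[0]; t=np.array(s["tvec"],float)
    return -Rm.T@t, Rm.T@np.array([x*k,y*k,1.])
def onplane(s,u,v,z):
    o,d=ray(s,u,v); return o+d*(z-o[2])/d[2]
def proj(s,p):
    Rm=cv2.Rodrigues(np.array(s["rvec"],float))[0]; c=Rm@np.array(p,float)+np.array(s["tvec"],float)
    x,y=c[:2]/c[2]; k=1+s["k1"]*(x*x+y*y); f=K(s)
    return np.array([s["cx"]+f*x*k, s["cy"]+f*y*k])
def save(s,name,crop=None,scale=1):
    im=s["frame"][:,:,::-1]
    if crop: im=im[crop[1]:crop[3],crop[0]:crop[2]]
    im=cv2.resize(im,None,fx=scale,fy=scale,interpolation=cv2.INTER_CUBIC); cv2.imwrite("pics/"+name,im)
E
python3 - <<'E'
from h import *
import pickle
S={n:eyes.snapshot(n) for n in("scene","side","wrist")}
pickle.dump(S,open("s0.pkl","wb"))
for n in S:
    s=S[n]; print(n,s["vfov"],s["cx"],s["cy"],s["k1"],ray(s,256,192))
cv2.imwrite("pics/a.png",np.vstack([S["scene"]["frame"][:,:,::-1]]).repeat(1,0))
save(S["scene"],"a.png",None,1.5); save(S["side"],"b.png",None,1.5)
print(manip.sense(), manip.hold_point_z)
E
```

```text
scene 51.356318788041726 253.179864523512 192.2166227056006 -0.11873994967400835 (array([ 0.77574817, -0.40502256,  0.7606075 ]), array([-0.30065465,  0.48041012, -0.82393147]))
side 57.021968785457986 259.3947151308586 187.92892436983539 -0.02093412797308753 (array([ 0.20771137, -0.53472523,  0.43996187]), array([ 0.43151581,  0.74368703, -0.51083129]))
wrist 63.485849367187676 257.13072959054944 185.58302572466832 -0.0037313942269982894 (array([0.12253072, 0.61908282, 0.37326061]), array([ 0.32667759, -0.11937258, -0.93780207]))
{'t': 0.15, 'q': array([ 1.06149726e+00,  5.28273476e-01,  1.43359293e+00,  7.07756260e-06,
        1.18138512e+00, -1.78482935e-01]), 'qd': array([-0.00130724, -0.0004871 , -0.00355471, -0.000143  , -0.001386  ,
        0.00229024]), 'tau': array([ 4.47543343e-04, -4.42744946e+01, -1.78275472e+01, -2.77472182e-04,
        5.55535866e-03, -1.34483358e-08]), 'tcp_pos': array([0.202688  , 0.59062073, 0.21045042]), 'tool_rot': array([ 0.69800664, -0.11662937,  0.11622953, -0.69690388]), 'force': array([-0.67598424,  0.30683789, -0.24348279]), 'ft_torque': array([-0.00871424,  0.02177543, -0.01636844]), 'finger_gap': 1.0073999035299792} 0.0187
```

View pics/a.png

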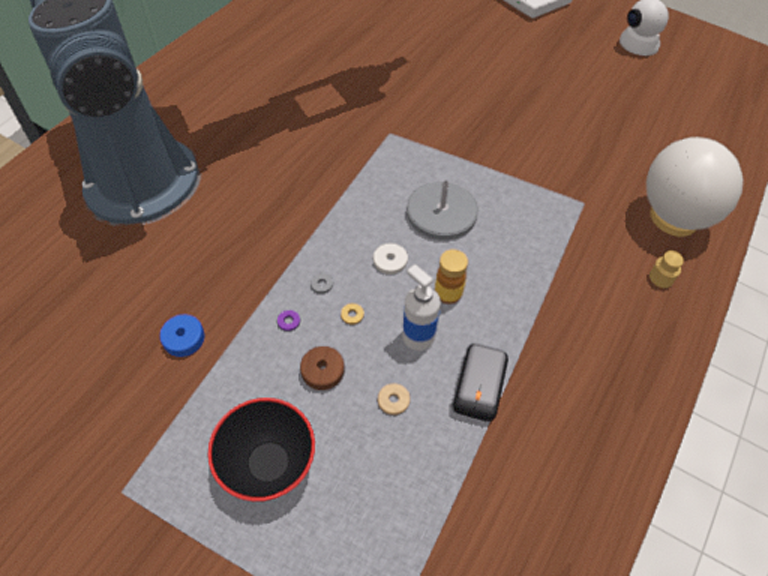

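View pics/b.png

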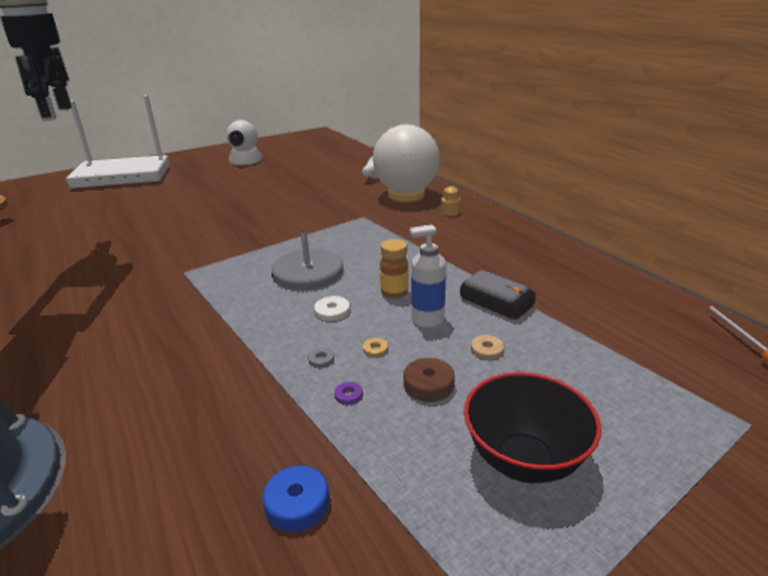

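Run:
```python
from h import *
s=manip.sense(); print(R.from_quat(s['tool_rot']).as_matrix().round(3))
```

```text
[[ 0.946 -0.001  0.325]
 [-0.325 -0.001  0.946]
 [-0.    -1.    -0.002]]
```

The scene view (original pixels = shown/1.5) shows these candidates:
- Walnut: brown ring at about (215,245). Its look-alike is the blue ring at (121,223), which lies off the mat.
- Brass: gold ring at about (235,209). Its look-alikes are grey (214,189) and purple (192,213). The oak ring is paler and larger, at (263,266).
- Ceramic: white ring at (260,172).
- Lamp base: foot at (295,140).

Next I'll measure by colour and make a close crop.

```bash
cat > m.py <<'E'
from h import *
from scipy.optimize import least_squares
def blob(s,seed,tol=28,rad=45):
    """flood-fill in Lab from the seed with fixed range on chroma"""
    lab=cv2.cvtColor(cv2.cvtColor(s["frame"],cv2.COLOR_RGB2BGR),cv2.COLOR_BGR2LAB).astype(int)
    c=lab[int(seed[1]),int(seed[0])]
    d=np.sqrt(((lab-c)*[.4,1.4,1.4])[...,0]**2+((lab-c)[...,1]*1.4)**2+((lab-c)[...,2]*1.4)**2)
    m=(d<tol).astype(np.uint8); yy,xx=np.mgrid[:384,:512]
    m[np.hypot(xx-seed[0],yy-seed[1])>rad]=0
    n,l=cv2.connectedComponents(m); return (l==l[int(seed[1]),int(seed[0])]).astype(np.uint8)
def ring(s,seed,r,ztop,tol=28):
    """circle of known radius through the far half of the outline, on the top plane"""
    m=blob(s,seed,tol); c=max(cv2.findContours(m,0,cv2.CHAIN_APPROX_NONE)[0],key=cv2.contourArea)[:,0]
    P=np.array([onplane(s,u,v,ztop)[:2] for u,v in c]); o,_=ray(s,256,192)
    cen=P.mean(0); 
    for _ in range(4):
        a=cen-o[:2]; a/=np.linalg.norm(a); Q=P[(P-cen)@a>-0.15*r]
        f=least_squares(lambda x:np.hypot(*(Q-x).T)-r,cen,loss='soft_l1',f_scale=.001); cen=f.x
    return cen, np.sqrt(np.mean(f.fun**2)), m.sum()
E
python3 - <<'E'
from m import *; import pickle
S=pickle.load(open("s0.pkl","rb")); a,b=S["scene"],S["side"]
T={'walnut':(.031,.024,(205,247),(277,256)),'ceramic':(.027,.014,(252,173),(212,206)),'oak':(.022,.012,(257,262),(316,231)),'brass':(.017,.010,(228,209),(243,232))}
for n,(r,z,p,q) in T.items():
    for tol in (22,32):print(n,*[(c.round(4),e.round(4),k) for c,e,k in(ring(a,p,r,z,tol),ring(b,q,r,z,tol))])
# tube: tip pixel guess and foot
for n,p,z in (('tubetip',(445/1.5,182/1.5),.078),('foot',(442/1.5,208/1.5),.02),('pump',(419/1.5,340/1.5),.002),('pumphead',(424/1.5,283/1.5),.14),('pillcap',(453/1.5,262/1.5),.087),('mouse',(480/1.5,383/1.5),.03)):
    print(n,onplane(a,*p,z).round(3))
for n,p,z in (('tubetip',(305/1.5,235/1.5),.078),('foot',(307/1.5,266/1.5),.02),('pump',(429/1.5,318/1.5),.002),('pumphead',(426/1.5,230/1.5),.147),('pillcap',(394/1.5,246/1.5),.087)):
    print(n,onplane(b,*p,z).round(3))
save(a,"c.png",(180,90,350,300),3)
E
```

```text
walnut (array([ 0.506, -0.132]), np.float64(0.0012), np.uint64(579)) (array([ 0.4992, -0.1324]), np.float64(0.001), np.uint64(713))
walnut (array([ 0.5054, -0.1316]), np.float64(0.0009), np.uint64(691)) (array([ 0.5003, -0.1304]), np.float64(0.0007), np.uint64(963))
ceramic (array([0.4779, 0.0867]), np.float64(0.0008), np.uint64(329)) (array([0.4764, 0.0863]), np.float64(0.0013), np.uint64(230))
ceramic (array([0.3975, 0.1692]), np.float64(0.0149), np.uint64(5407)) (array([0.4762, 0.0877]), np.float64(0.0011), np.uint64(258))
oak (array([ 0.6108, -0.1141]), np.float64(0.001), np.uint64(300)) (array([ 0.6068, -0.1141]), np.float64(0.0011), np.uint64(206))
oak (array([ 0.6103, -0.1129]), np.float64(0.0007), np.uint64(336)) (array([ 0.6077, -0.113 ]), np.float64(0.0009), np.uint64(230))
brass (array([ 0.487 , -0.0324]), np.float64(0.0013), np.uint64(114)) (array([ 0.4814, -0.0324]), np.float64(0.001), np.uint64(102))
brass (array([ 0.4865, -0.0316]), np.float64(0.0012), np.uint64(131)) (array([ 0.4829, -0.0309]), np.float64(0.001), np.uint64(123))
tubetip [0.498 0.217 0.078]
foot [0.499 0.215 0.02 ]
pump [ 0.591 -0.012  0.002]
pumphead [ 0.588 -0.009  0.14 ]
pillcap [0.588 0.078 0.087]
mouse [ 0.701 -0.039  0.03 ]
tubetip [0.493 0.208 0.078]
foot [0.492 0.21  0.02 ]
pump [ 0.588 -0.008  0.002]
pumphead [ 0.579 -0.01   0.147]
pillcap [0.582 0.077 0.087]
```

View pics/c.png

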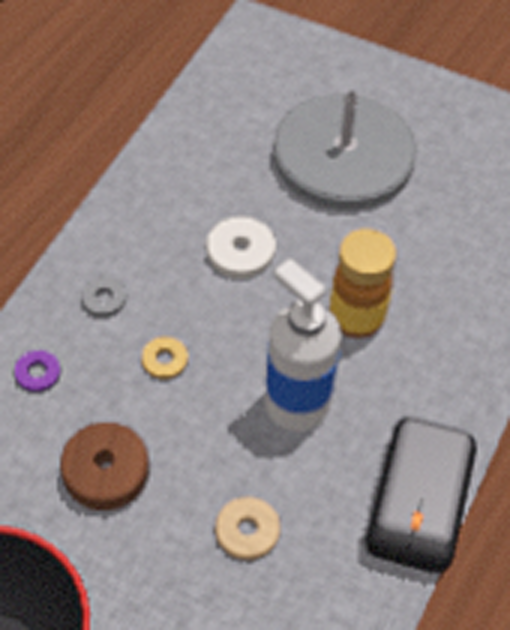

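The crop shows brass (gold) at crop (165,357), i.e. scene (235,209), clearly distinct from the grey (104,296) and purple (37,370) look-alikes. Walnut is at (105,465), oak at (247,527) and ceramic at (241,246). The tube tip is at (351,93), i.e. scene (297,121). My choices hold, so I'll go to the walnut ring.

```bash
cat >> h.py <<'E'
def to(x,y,z,head=np.pi/2):
    s=manip.sense(); M=R.from_quat(s['tool_rot']).as_matrix()
    d=M.T@(np.array([x,y,z])-s['tcp_pos'])*100
    h0=np.arctan2(M[1,2],M[0,2]); th=(h0-head)   # turn about tool y (down)
    print("to",(x,y,z),"shift cm",d.round(2),"turn",round(th,3),"| t",round(s['t'],2),"F",s['force'].round(1),"gap",round(s['finger_gap'],3))
E
python3 -m jog '[[[51.8,7,-58.5],0],[[51.8,7,-58.5],0],[[51.8,7,-58.5],0],[[51.8,7,-58.5],0],[[51.8,7,-58.5],0],[[51.8,7,-58.5],0],[[51.8,7,-58.5],0],[[51.8,7,-58.5],0],[[51.8,7,-58.5],0],[[51.8,7,-58.5],0],[[51.8,7,-58.5],0],[[51.8,7,-58.5],0],[[51.8,7,-58.5],-0.2],[[51.8,7,-58.5],-0.331],[[51.8,7,-58.5],-0.331],[[51.8,7,-58.5],-0.331],[[51.8,7,-58.5],-0.331],[[51.8,7,-58.5],-0.331],[[51.8,7,-58.5],-0.331],[[51.8,7,-58.5],-0.331]]' 8
python3 -c "
from h import *
to(.503,-.131,.14)"
```

```text
t: 1.82
tcp_pos: [0.5066, -0.1369, 0.1411]
tool_rot: [0.709, 0.0, 0.003, -0.706]
force: [0.9, 0.6, 0.9]
finger_gap: 0.939
to (0.503, -0.131, 0.14) shift cm [-0.36  0.1   0.59] turn -0.004 | t 1.82 F [0.9 0.6 0.9] gap 0.939
```

```bash
python3 -m jog '[[[-0.35,0,0.6],0],[[-0.35,0,0.6],0],[[-0.35,0,0.6],0]]'
python3 - <<'E'
from h import *
to(.503,-.131,.14)
s=eyes.snapshot("wrist"); save(s,"w1.png",None,1.2)
import pickle; pickle.dump(s,open("w1.pkl","wb"))
for n,p in (('walnut',(.503,-.131,.024)),('tcp',manip.sense()['tcp_pos'])): print(n,proj(s,p)*1.2)
E
```

```text
t: 2.07
tcp_pos: [0.4979, -0.1229, 0.1409]
tool_rot: [-0.707, 0.0, 0.001, 0.708]
force: [0.1, 0.9, 0.5]
finger_gap: 0.942
to (0.503, -0.131, 0.14) shift cm [ 0.51  0.08 -0.81] turn 0.001 | t 2.07 F [0.1 0.9 0.5] gap 0.942
walnut [297.58358216 214.40276091]
tcp [307.62006704 278.25123407]
```

View pics/w1.png

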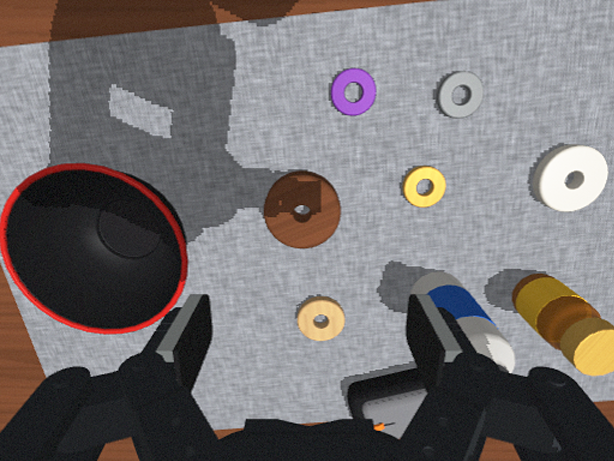

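The wrist view shows walnut at (302,209), brass (424,187), oak (321,319) and ceramic (572,178), with purple (353,91) and grey (460,94) well clear. I'll fit all the rings from this near-overhead view.

Run:
```python
from m import *; import pickle
s=pickle.load(open("w1.pkl","rb"))
for n,r,z,p in (('walnut',.031,.024,(302,235)),('oak',.022,.012,(306,319)),('brass',.017,.010,(411,187)),('ceramic',.027,.014,(550,180))):
    for tol in (22,32):
        c,e,k=ring(s,(p[0]/1.2,p[1]/1.2),r,z,tol); print(n,c.round(4),e.round(4),k)
print(onplane(s,302/1.2,209/1.2,.024),onplane(s,321/1.2,319/1.2,.012),onplane(s,424/1.2,187/1.2,.01),onplane(s,574/1.2,179/1.2,.014))
to(.503,-.131,.14)
```

```text
walnut [ 0.4989 -0.1275] 0.0112 1632
walnut [ 0.4999 -0.1277] 0.0007 2733
oak [ 0.6071 -0.1115] 0.0007 926
oak [ 0.6072 -0.1113] 0.0005 962
brass [ 0.4831 -0.0299] 0.0007 668
brass [ 0.4833 -0.0297] 0.0007 701
ceramic [0.477 0.085] 0.0013 2085
ceramic [0.4791 0.086 ] 0.0022 2226
[ 0.49854621 -0.12749109  0.024     ] [ 0.60681979 -0.11097107  0.012     ] [ 0.4841961  -0.02899684  0.01      ] [0.47666025 0.08820493 0.014     ]
to (0.503, -0.131, 0.14) shift cm [ 0.48  0.11 -0.82] turn 0.002 | t 2.12 F [0.9 0.4 1. ] gap 0.935
```

```bash
python3 -m jog '[[[0.35,3,-0.6],0],[[0.35,6,-0.6],0],[[0.35,8,-0.6],0],[[0.35,9,-0.6],0],[[0.35,9,-0.6],0],[[0.35,9,-0.6],0]]'
python3 -c "
from h import *
to(.501,-.129,.006)"
```

```text
t: 2.62
tcp_pos: [0.5028, -0.1296, 0.0514]
tool_rot: [-0.707, -0.0, 0.001, 0.707]
force: [1.1, -0.8, 0.6]
finger_gap: 0.938
to (0.501, -0.129, 0.006) shift cm [-0.18  4.54  0.06] turn 0.002 | t 2.62 F [ 1.1 -0.8  0.6] gap 0.938
```

```bash
python3 -m jog '[[[-0.15,2,0.05],0],[[-0.15,3.5,0.05],0],[[-0.15,4.5,0.05],0],[[-0.15,4.5,0.05],0],[[-0.15,4.5,0.05],0]]'
python3 -m jog '[[[0,0,0],0],[[0,0,0],0],[[0,0,0],0],[[0,0,0],0],[[0,0,0],0]]' 5 40
python3 -c "
from h import *
to(.501,-.129,.006)"
```

```text
t: 3.03
tcp_pos: [0.5018, -0.13, 0.0068]
tool_rot: [0.707, 0.0, 0.0, -0.707]
force: [-0.2, 0.2, -0.2]
finger_gap: 0.938
t: 3.45
tcp_pos: [0.5016, -0.13, 0.0066]
tool_rot: [0.707, 0.0, 0.0, -0.707]
force: [-0.1, -0.6, -0.1]
finger_gap: 0.586
to (0.501, -0.129, 0.006) shift cm [-0.06  0.06  0.1 ] turn 0.0 | t 3.45 F [-0.1 -0.6 -0.1] gap 0.586
```

Run:
```python
from h import *
s=eyes.snapshot("side"); save(s,"d.png",(200,150,380,330),3); to(.501,-.129,.006)
```

```text
to (0.501, -0.129, 0.006) shift cm [-0.05  0.05  0.1 ] turn 0.0 | t 3.5 F [ 0.8 -0.9  0. ] gap 0.587
```

View pics/d.png

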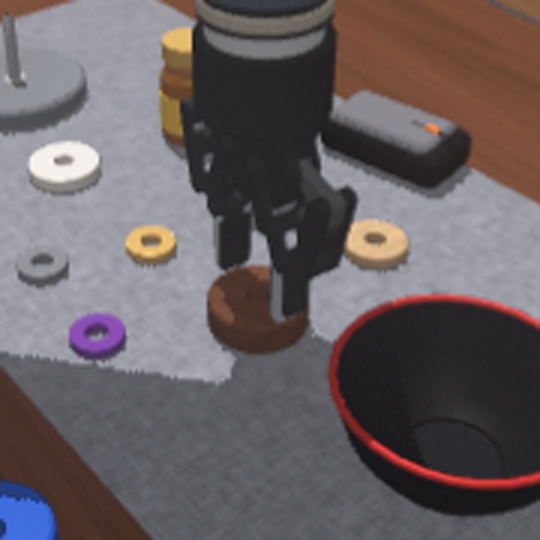

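The fingers appear to have closed to 50 mm without stopping on the ring, which has not moved. I'll check the fingertip height by projection.

Run:
```python
from h import *
import pickle
s=eyes.snapshot("side"); w=pickle.load(open("w1.pkl","rb"))
for z in (.007,.015,.025,.035):
    print(z,[((proj(s,(.5016,-.13+d,z))-[200,150])*3).round() for d in (-.031,-.025,.025,.031)])
a=eyes.snapshot("scene"); save(a,"e.png",(170,170,290,290),4)
```

```text
0.007 [array([288., 346.]), array([282., 340.]), array([235., 294.]), array([229., 289.])]
0.015 [array([288., 335.]), array([282., 330.]), array([235., 284.]), array([229., 279.])]
0.025 [array([289., 322.]), array([283., 317.]), array([235., 272.]), array([229., 266.])]
0.035 [array([289., 309.]), array([283., 303.]), array([235., 259.]), array([229., 254.])]
```

View pics/e.png

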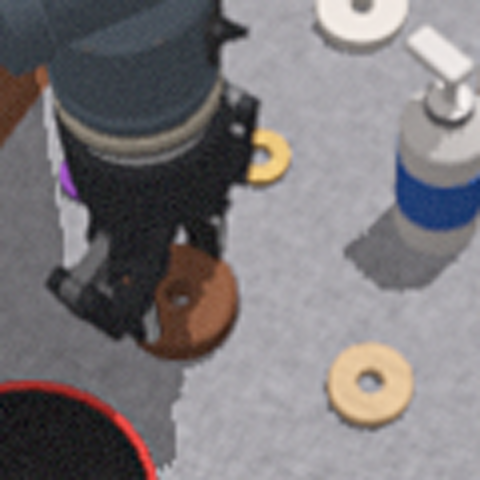

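```bash
python3 -m jog '[[[0,0,0],0],[[0,0,0],0],[[0,0,0],0],[[0,0,0],0]]' 3.5 30
python3 - <<'E'
from h import *
s=eyes.snapshot("side"); save(s,"f.png",(240,190,340,290),5); to(.501,-.129,.006)
E
```

```text
t: 3.93
tcp_pos: [0.5014, -0.1299, 0.0062]
tool_rot: [-0.707, -0.0, 0.0, 0.707]
force: [-0.2, -0.8, -0.6]
finger_gap: 0.406
to (0.501, -0.129, 0.006) shift cm [-0.03  0.02  0.09] turn 0.0 | t 3.98 F [-0.8  0.7 -0.5] gap 0.41
```

View pics/f.png

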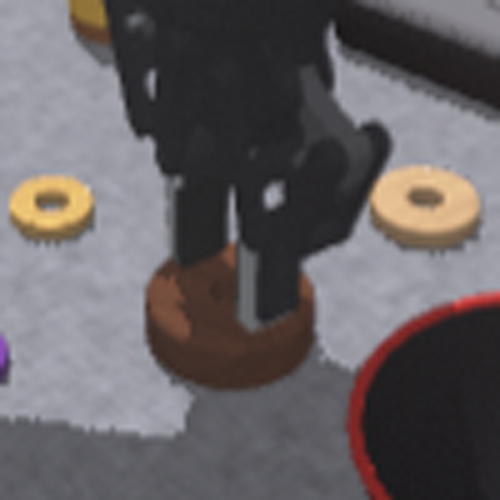

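```bash
python3 - <<'E'
from h import *
s=eyes.snapshot("side")
for z in (.018,.024,.030,.036):
    print(z,[((proj(s,(.5014+e,-.13+d,z))-[240,190])*5).round() for d in (-.0175,.0175) for e in (-.011,.011)])
print(manip.sense()['t'])
E
python3 -m jog '[[[0,-1,0],0],[[0,-1.5,0],0],[[0,-1.5,0],0],[[0,-1.5,0],0]]' 0
python3 - <<'E'
from h import *
s=manip.sense(); print(s['finger_gap'],s['tcp_pos'])
E
```

```text
0.018 [array([232., 342.]), array([282., 320.]), array([177., 289.]), array([226., 268.])]
0.024 [array([233., 329.]), array([283., 307.]), array([177., 276.]), array([227., 255.])]
0.03 [array([233., 316.]), array([284., 294.]), array([177., 263.]), array([227., 243.])]
0.036 [array([233., 303.]), array([284., 281.]), array([177., 250.]), array([227., 230.])]
4.0333
t: 4.37
tcp_pos: [0.5019, -0.1302, 0.022]
tool_rot: [0.707, 0.001, 0.0, -0.707]
force: [-0.2, 1.0, -0.1]
finger_gap: -0.002
-0.0015547108335542258 [ 0.50187314 -0.13015507  0.02198177]
```

The shut fingers sit at a reported 22 mm with no contact over a ring whose top is at 24 mm. So the reported TCP is lower than the real fingertips. I'll probe gently to find the offset.

```bash
python3 -m jog '[[[0,0.3,0],0],[[0,0.6,0],0],[[0,0.8,0],0],[[0,0.8,0],0]]'
python3 -m jog '[[[0,0.2,0],0],[[0,0.4,0],0],[[0,0.4,0],0]]'
python3 -m jog '[[[0,0.2,0],0],[[0,0.4,0],0],[[0,0.4,0],0]]'
```

```text
t: 4.7
tcp_pos: [0.5008, -0.1297, 0.0124]
tool_rot: [-0.707, 0.0, 0.001, 0.707]
force: [-0.7, 0.5, 0.5]
finger_gap: -0.003
t: 4.95
tcp_pos: [0.5011, -0.1298, 0.0087]
tool_rot: [-0.707, 0.0, 0.0, 0.707]
force: [-0.4, -0.3, -0.2]
finger_gap: -0.002
t: 5.2
tcp_pos: [0.5012, -0.1299, 0.0049]
tool_rot: [-0.707, 0.0, 0.0, 0.707]
force: [-0.2, 0.0, -0.3]
finger_gap: -0.002
```

```bash
python3 -m jog '[[[0,0.2,0],0],[[0,0.4,0],0],[[0,0.4,0],0]]'
python3 -m jog '[[[0,0.2,0],0],[[0,0.4,0],0],[[0,0.4,0],0]]'
python3 - <<'E'
from h import *
s=eyes.snapshot("side"); save(s,"g.png",(240,190,340,290),5); to(.501,-.129,.006)
E
```

```text
t: 5.45
tcp_pos: [0.5015, -0.13, 0.0038]
tool_rot: [0.707, 0.001, 0.0, -0.707]
force: [-3.5, -0.1, 22.0]
finger_gap: 0.001
t: 5.7
tcp_pos: [0.5016, -0.1301, 0.0034]
tool_rot: [0.708, 0.001, 0.0, -0.706]
force: [-8.8, 3.9, 51.6]
finger_gap: -0.0
to (0.501, -0.129, 0.006) shift cm [-0.06 -0.26  0.11] turn 0.001 | t 5.75 F [-8.6  2.9 52.2] gap 0.0
```

View pics/g.png

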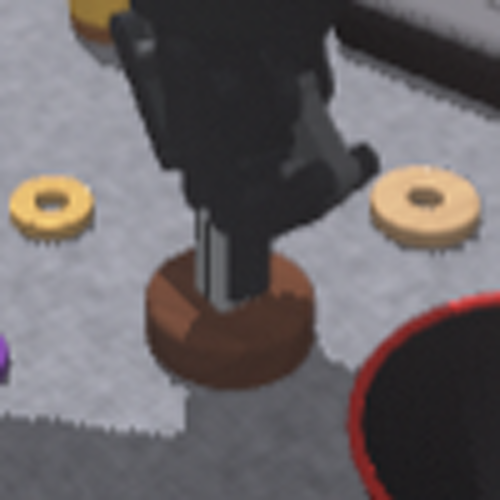

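Contact comes at reported z of about 4 mm, with the fingertips on the ring top at 24 mm. So the real fingertips are about 20 mm higher than the reported TCP, and I'll subtract that from every height. Now I'll lift, open and regrasp lower.

```bash
python3 -m jog '[[[0,-2,0],0],[[-0.2,-3.5,0.2],0],[[-0.2,-4,0.2],0]]'
python3 -m jog '[[[0,0,0],0],[[0,0,0],0],[[0,0,0],0],[[0,0,0],0],[[0,0,0],0],[[0,0,0],0],[[0,0,0],0],[[0,0,0],0]]' 8.1
python3 - <<'E'
from h import *
to(.4995,-.128,-.017)
E
```

```text
t: 6.0
tcp_pos: [0.5001, -0.1281, 0.0394]
tool_rot: [0.708, 0.001, 0.001, -0.707]
force: [-0.1, 0.2, -0.4]
finger_gap: 0.004
t: 6.67
tcp_pos: [0.4993, -0.1279, 0.0369]
tool_rot: [-0.707, 0.0, 0.0, 0.707]
force: [1.3, -0.7, 0.4]
finger_gap: 0.948
to (0.4995, -0.128, -0.017) shift cm [ 0.03  5.39 -0.01] turn 0.0 | t 6.67 F [ 1.3 -0.7  0.4] gap 0.948
```

```bash
python3 -m jog '[[[0,2,0],0],[[0,4,0],0],[[0,5,0],0],[[0,5.4,0],0],[[0,5.4,0],0]]'
python3 -m jog '[[[0,0,0],0],[[0,0,0],0],[[0,0,0],0],[[0,0,0],0],[[0,0,0],0]]' 5 40
python3 - <<'E'
from h import *
to(.4995,-.128,-.017)
E
```

```text
t: 7.08
tcp_pos: [0.4987, -0.1276, -0.0177]
tool_rot: [-0.707, 0.001, 0.001, 0.707]
force: [-0.2, 0.8, 1.1]
finger_gap: 0.947
t: 7.5
tcp_pos: [0.5, -0.1282, -0.0157]
tool_rot: [0.707, 0.001, 0.001, -0.707]
force: [-1.3, 0.4, 6.3]
finger_gap: 0.701
to (0.4995, -0.128, -0.017) shift cm [-0.05  0.13  0.02] turn 0.0 | t 7.5 F [-1.3  0.4  6.3] gap 0.701
```

```bash
python3 -m jog '[[[0,-1,0],0],[[0,-3,0],0],[[0,-6,0],0],[[0,-9,0],0],[[0,-10.8,0],0],[[0,-10.8,0],0],[[0,-10.8,0],0]]' - 50
python3 - <<'E'
from m import *; import pickle
to(.4995,-.128,.09)
w=eyes.snapshot("wrist"); pickle.dump(w,open("w2.pkl","wb"))
im=[cv2.resize(w["frame"],(384,288)),cv2.resize(eyes.snapshot("scene")["frame"][60:300,100:420],(384,288))]
cv2.imwrite("pics/h.png",np.hstack(im)[:,:,::-1])
E
```

```text
t: 8.08
tcp_pos: [0.5001, -0.1282, 0.0927]
tool_rot: [0.708, 0.001, 0.001, -0.707]
force: [-0.5, 0.2, -0.2]
finger_gap: 0.702
to (0.4995, -0.128, 0.09) shift cm [-0.06  0.27  0.02] turn 0.0 | t 8.08 F [-0.5  0.2 -0.2] gap 0.702
```

View pics/h.png

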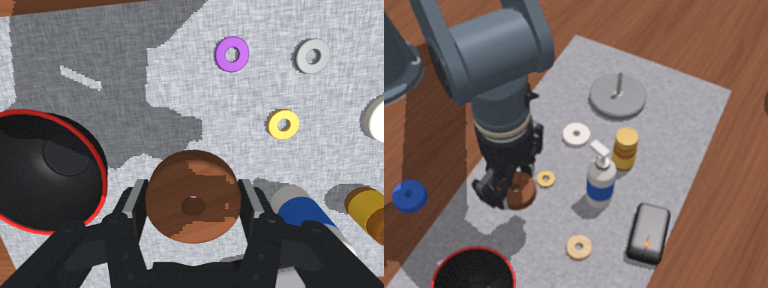

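The ring is held level and roughly centred between the pads, at wrist picture (193,197). The bowl, bottles and other rings have not moved. Now I'll measure the held ring and the tube numerically.

Run:
```python
from m import *; import pickle
w=pickle.load(open("w2.pkl","rb")); S=pickle.load(open("s0.pkl","rb"))
for tol in (30,45): print(ring(w,(193*1.333,225*1.333),.031,.1327,tol))
print('bore',onplane(w,193*1.333,205*1.333,.1327))
g=cv2.cvtColor(S["scene"]["frame"],cv2.COLOR_RGB2GRAY); print("scene x288-306"); 
for v in range(116,146): print(v,g[v,288:307])
g=cv2.cvtColor(S["side"]["frame"],cv2.COLOR_RGB2GRAY); print("side x195-213")
for v in range(150,184): print(v,g[v,195:213])
```

```text
(array([ 0.4988521 , -0.12762863]), np.float64(0.008789607207177225), np.uint64(4131))
(array([ 0.49902805, -0.12762502]), np.float64(0.008360534041033324), np.uint64(4925))
bore [ 0.50095884 -0.12755691  0.1327    ]
scene x288-306
116 [153 157 162 167 170 164 164 165 166 166 165 164 164 164 163 161 160 163
 163]
117 [152 156 165 169 168 169 169 167 168 166 163 164 159 159 162 163 163 160
 161]
118 [157 156 158 164 167 168 166 167 166 167 165 165 160 162 165 166 161 163
 163]
119 [160 159 159 164 164 166 168 170 166 163 162 163 161 160 164 164 161 157
 162]
120 [159 161 163 160 158 165 167 165 143 128 149 162 162 158 164 158 154 156
 161]
121 [159 156 154 150 151 153 149 137 107  93 130 157 160 162 162 157 154 156
 159]
122 [149 151 148 152 150 151 137 120 105  99 117 142 152 151 157 161 162 157
 158]
123 [152 150 147 148 148 150 134 117 113  96 120 148 150 147 149 149 151 153
 157]
124 [151 149 148 150 150 149 140 113 100 103 116 141 149 149 149 148 149 149
 152]
125 [150 150 151 149 148 150 138 106 101 108 140 152 153 149 149 147 150 148
 147]
126 [146 150 150 152 151 152 129 103  
[... 3515 characters left out ...]
75 [123 122 123 122 123 125 138 148  87  86  83 101 165 140 125 124 126 125]
176 [122 123 124 124 124 125 142 160 123  92  90  92 128 131 126 126 125 126]
177 [125 124 126 125 125 126 130 140 133  86  86  81  80 105 127 126 126 126]
178 [125 124 126 125 126 125 124 125 124 105  76  77  77  84 127 127 125 126]
179 [123 123 124 124 124 124 123 123 124 124 108 108 107 111 126 128 126 126]
180 [123 123 123 124 122 124 124 124 124 125 125 125 125 126 125 126 128 127]
181 [124 123 123 123 123 123 124 126 126 125 125 125 125 126 126 125 127 127]
182 [125 125 124 125 125 125 125 124 126 125 125 125 126 126 127 127 127 127]
183 [125 125 125 126 127 127 125 126 126 126 126 127 127 125 126 126 127 127]
```

Run:
```python
from m import *; import pickle
S=pickle.load(open("s0.pkl","rb"))
print(onplane(S["scene"],296.6,121.5,.078),onplane(S["side"],203.0,155.3,.078),onplane(S["side"],203.0,154.8,.078))
# ray intersection
(o1,d1),(o2,d2)=ray(S["scene"],296.6,121.5),ray(S["side"],203.,155.1)
A=np.stack([d1,-d2],1); k=np.linalg.lstsq(A,o2-o1,rcond=None)[0]; print(o1+k[0]*d1,o2+k[1]*d2)
# bore centres of walnut in scene/side by rays: crude
(o1,d1),(o2,d2)=ray(S["scene"],180+104/3,90+459/3),ray(S["side"],429/1.5,373/1.5)
k=np.linalg.lstsq(np.stack([d1,-d2],1),o2-o1,rcond=None)[0]; print(o1+k[0]*d1,o2+k[1]*d2)
```

```text
[0.49780405 0.21662103 0.078     ] [0.49592351 0.21537626 0.078     ] [0.49711341 0.21809722 0.078     ]
[0.49732083 0.21770177 0.07681327] [0.49700168 0.21803191 0.07724388]
[ 0.50322898 -0.12825027  0.02077383] [ 0.50309283 -0.12800531  0.02091562]
```

```bash
python3 -m jog '[[[0,0,2],0],[[-0.1,0,5],0],[[-0.2,0,8],0],[[-0.3,0,11],0],[[-0.4,0,14],0],[[-0.5,0,17],0],[[-0.5,0,20],0],[[-0.5,0,22],0],[[-0.5,0,23],0],[[-0.5,0,23],0],[[-0.5,0,23],0],[[-0.5,0,23],0]]'
python3 - <<'E'
from m import *; import pickle
to(.495,.217,.09)
w=eyes.snapshot("wrist"); pickle.dump(w,open("w3.pkl","wb"))
print(manip.sense()['tcp_pos'],'tube tip at',proj(w,(.4975,.217,.078)), 'seat',proj(w,(.4975,.217,.02)))
save(w,"i.png",None,1.3)
E
```

```text
t: 9.18
tcp_pos: [0.4942, 0.101, 0.0907]
tool_rot: [0.707, -0.001, -0.0, -0.707]
force: [-1.0, -0.4, -1.0]
finger_gap: 0.695
to (0.495, 0.217, 0.09) shift cm [ 0.07  0.06 11.6 ] turn -0.001 | t 9.18 F [-1.  -0.4 -1. ] gap 0.695
[0.4943306  0.10081626 0.09086237] tube tip at [441.04681517 226.31302624] seat [400.81944125 193.78374573]
```

View pics/i.png

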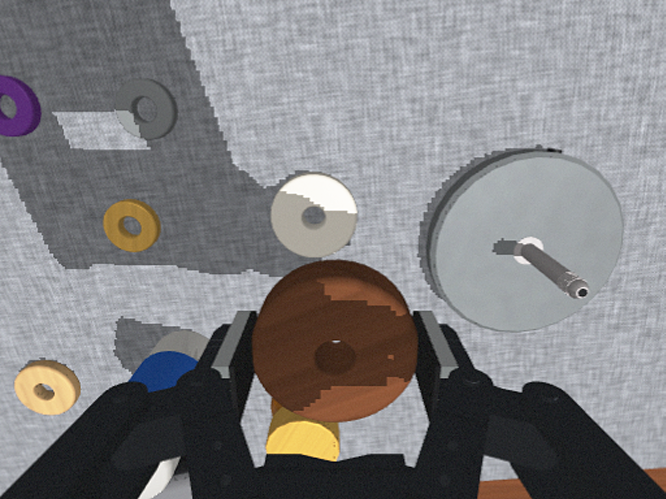

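The wrist view shows the tube tip at (581,292)/1.3, the tube base at (527,249)/1.3, and the held walnut ring with its bore at (335,357)/1.3. From those I'll compute the ring-to-tube offset in one camera.

Run:
```python
from m import *; import pickle
w=pickle.load(open("w3.pkl","rb")); Rm=cv2.Rodrigues(np.array(w["rvec"]))[0]
print('tip',onplane(w,581/1.3,292/1.3,.078),'base',onplane(w,527/1.3,249/1.3,.02))
g=cv2.cvtColor(w["frame"],cv2.COLOR_RGB2GRAY); print('cam',ray(w,256,192)[0])
for z in (.111,.121,.131,.141):
    p=onplane(w,335/1.3,357/1.3,z); print(z,p,'depth',(Rm@p+w["tvec"])[2], 'dia at', .062*310.4/(Rm@p+w["tvec"])[2])
```

```text
tip [0.49632456 0.22046135 0.078     ] base [0.49557889 0.22037663 0.02      ]
cam [0.40951359 0.10188895 0.25368749]
0.111 [0.50983743 0.10185724 0.111     ] depth 0.16765962321635366 dia at 114.78494124471374
0.121 [0.50280641 0.10185947 0.121     ] depth 0.15590949516584393 dia at 123.43571492890112
0.131 [0.49577539 0.10186169 0.131     ] depth 0.14415936711533422 dia at 133.49670149844138
0.141 [0.48874437 0.10186391 0.141     ] depth 0.13240923906482455 dia at 145.34333205085622
```

```bash
python3 -m jog '[[[0,0,2],0],[[0,0,5],0],[[0,0,8],0],[[0,0,10.5],0],[[0,0,11.8],0],[[0,0,11.8],0],[[0,0,11.8],0],[[0,0,11.8],0]]'
python3 - <<'E'
from m import *
to(.4945,.2193,.068)
E
```

```text
t: 9.9
tcp_pos: [0.4943, 0.2187, 0.0911]
tool_rot: [0.707, -0.001, 0.0, -0.707]
force: [0.6, 0.5, -0.0]
finger_gap: 0.693
to (0.4945, 0.2193, 0.068) shift cm [0.02 2.31 0.06] turn -0.001 | t 9.9 F [ 0.6  0.5 -0. ] gap 0.693
```

```bash
python3 -m jog '[[[0,1,0.05],0],[[0,1.8,0.05],0],[[0,2.4,0.05],0],[[0,2.8,0.05],0],[[0,3.2,0.05],0],[[0,3.6,0.05],0],[[0,3.6,0.05],0]]'
python3 - <<'E'
from m import *
to(.4945,.2193,.068); print(manip.sense()['ft_torque'])
E
```

```text
t: 10.48
tcp_pos: [0.4938, 0.2204, 0.0543]
tool_rot: [0.707, -0.001, -0.001, -0.707]
force: [-0.2, -0.4, -1.6]
finger_gap: 0.697
to (0.4945, 0.2193, 0.068) shift cm [ 0.07 -1.37 -0.11] turn 0.0 | t 10.48 F [-0.2 -0.4 -1.6] gap 0.697
[-0.04071752  0.02469557  0.03602953]
```

```bash
python3 -m jog '[[[0,0.4,0],0],[[0,0.8,0],0],[[0,1.2,0],0],[[0,1.4,0],0],[[0,1.4,0],0]]'
python3 - <<'E'
from m import *
to(.4945,.2193,.003); print(manip.sense()['ft_torque'])
E
```

```text
t: 10.9
tcp_pos: [0.4939, 0.2205, 0.0407]
tool_rot: [0.707, -0.0, -0.0, -0.707]
force: [-0.0, 0.5, -0.4]
finger_gap: 0.701
to (0.4945, 0.2193, 0.003) shift cm [ 0.06  3.77 -0.12] turn 0.0 | t 10.9 F [-0.   0.5 -0.4] gap 0.701
[-0.00582989  0.02240169  0.07016168]
```

```bash
python3 -m jog '[[[0,0.8,0],0],[[0,1.6,0],0],[[0,2.4,0],0],[[0,3,0],0],[[0,3.4,0],0],[[0,3.5,0],0],[[0,3.5,0],0]]'
python3 -m jog '[[[0,0.15,0],0],[[0,0.3,0],0],[[0,0.3,0],0]]'
python3 -m jog '[[[0,0.1,0],0],[[0,0.2,0],0],[[0,0.2,0],0]]'
```

```text
t: 11.48
tcp_pos: [0.494, 0.2205, 0.0056]
tool_rot: [0.707, -0.0, -0.0, -0.707]
force: [-0.4, 0.6, -0.6]
finger_gap: 0.702
t: 11.73
tcp_pos: [0.4944, 0.2206, 0.0033]
tool_rot: [-0.707, -0.0, 0.0, 0.707]
force: [-0.4, -0.1, 0.7]
finger_gap: 0.694
t: 11.98
tcp_pos: [0.4945, 0.2206, 0.0025]
tool_rot: [-0.707, -0.0, -0.0, 0.707]
force: [-1.5, -0.7, 7.7]
finger_gap: 0.696
```

```bash
python3 -m jog '[[[0,-0.05,0],0],[[0,-0.05,0],0],[[0,-0.05,0],0],[[0,-0.05,0],0],[[0,-0.05,0],0]]' 8
python3 -m jog '[[[0,-1,0],0],[[0,-4,0],0],[[0,-8,0],0],[[0,-10,0],0],[[0,-10,-3],0],[[-0.5,-10,-6],0],[[-1,-10,-9],0],[[-1.6,-10,-12],0],[[-1.6,-10,-13.3],0],[[-1.6,-10,-13.3],0],[[-1.6,-10,-13.3],0],[[-1.6,-10,-13.3],0]]'
python3 - <<'E'
from m import *; import pickle
w=pickle.load(open("w3.pkl","rb"))
for n,p,z in (('cer',(314,216),.014),('brass',(130.5,226),.01),('oak',(44,391),.012)): print(n,onplane(w,p[0]/1.3,p[1]/1.3,z))
to(.4775,.087,.04)
w=eyes.snapshot("wrist"); pickle.dump(w,open("w4.pkl","wb")); c=proj(w,(.4775,.087,.014)); t=proj(w,(.4963,.2204,.042)); print(c,t, manip.sense()['tcp_pos'])
hsv=cv2.cvtColor(w["frame"],cv2.COLOR_RGB2HSV); br=((hsv[...,0]<15)&(hsv[...,1]>110)).astype(np.uint8)
n,l,st,ce=cv2.connectedComponentsWithStats(br); print([(s[4],s[:4],k.round()) for s,k in zip(st,ce) if s[4]>200][1:])
for tol in (25,40):print(ring(w,c+[-22,0],.027,.014,tol))
E
```

```text
t: 12.4
tcp_pos: [0.4942, 0.2205, 0.0016]
tool_rot: [0.707, -0.0, -0.0, -0.707]
force: [-0.2, -0.3, -0.8]
finger_gap: 0.93
t: 13.4
tcp_pos: [0.4786, 0.088, 0.1021]
tool_rot: [-0.707, -0.0, -0.0, 0.707]
force: [0.1, -0.4, 0.4]
finger_gap: 0.939
cer [0.47605222 0.08897983 0.014     ]
brass [ 0.48359468 -0.02734506  0.01      ]
oak [ 0.60879019 -0.11073393  0.012     ]
to (0.4775, 0.087, 0.04) shift cm [-0.12  6.21 -0.1 ] turn 0.0 | t 13.4 F [ 0.1 -0.4  0.4] gap 0.939
[255.45872017 181.68080708] [424.66567626 215.55760325] [0.47854625 0.08832491 0.10198409]
[(np.int32(3288), array([  0,   0, 242,  27], dtype=int32), array([81.,  8.])), (np.int32(4339), array([378, 173,  85,  76], dtype=int32), array([418., 209.])), (np.int32(445), array([399, 368,  35,  16], dtype=int32), array([416., 376.]))]
(array([0.49268525, 0.06162611]), np.float64(0.006676981350228176), np.uint64(4580))
(array([0.49346954, 0.06428268]), np.float64(0.00434300491601317), np.uint64(6365))
```

```bash
cat >> m.py <<'E'
def hough(s,guess,z,r,span=14,p2=12):
    """circle centre near a guessed world point: Hough, radius band around the expected size"""
    c=proj(s,(*guess,z)); e=proj(s,(guess[0],guess[1]+r,z)); rp=np.linalg.norm(e-c); h=int(rp+span)
    x0,y0=(c-h).astype(int); x0=max(x0,0); y0=max(y0,0)
    g=cv2.cvtColor(s["frame"],cv2.COLOR_RGB2GRAY)[y0:y0+2*h,x0:x0+2*h]; g=cv2.resize(g,None,fx=4,fy=4,interpolation=cv2.INTER_CUBIC)
    C=cv2.HoughCircles(cv2.GaussianBlur(g,(0,0),3),cv2.HOUGH_GRADIENT,1.5,20,param1=80,param2=p2,minRadius=int(rp*4*.88),maxRadius=int(rp*4*1.1))
    if C is None: return None
    return [(onplane(s,x0+a/4-.4,y0+b/4-.4,z)[:2].round(4),round(rr/4/rp,2)) for a,b,rr in C[0][:3]]
E
python3 - <<'E'
from m import *; import pickle
w=pickle.load(open("w4.pkl","rb"))
print('outer',hough(w,(.4775,.087),.014,.027)); print('bore',hough(w,(.4775,.087),.014,.007,8))
print('brass',hough(w,(.4838,-.0285),.01,.017),hough(w,(.4838,-.0285),.01,.007,8))
w=pickle.load(open("w1.pkl","rb")); print('oak',hough(w,(.607,-.111),.012,.022),hough(w,(.607,-.111),.012,.007,8)); print('brass',hough(w,(.4838,-.0285),.01,.017))
E
```

```text
outer [(array([0.4767, 0.089 ]), np.float64(0.97)), (array([0.472, 0.089]), np.float64(1.06)), (array([0.5107, 0.0807]), np.float64(0.91))]
bore [(array([0.4765, 0.0891]), np.float64(1.07))]
brass [(array([ 0.478 , -0.0237]), np.float64(1.08)), (array([ 0.5148, -0.0332]), np.float64(0.94))] None
oak [(array([ 0.6123, -0.1111]), np.float64(1.02)), (array([ 0.6038, -0.1137]), np.float64(0.92))] [(array([ 0.6077, -0.1115]), np.float64(1.06)), (array([ 0.6011, -0.1128]), np.float64(0.99))]
brass [(array([ 0.4818, -0.03  ]), np.float64(1.04)), (array([ 0.4859, -0.0267]), np.float64(1.06)), (array([ 0.4766, -0.0334]), np.float64(0.89))]
```

```bash
python3 -m jog '[[[-0.2,3,0.05],0],[[-0.2,6.5,0.05],0],[[-0.2,9.5,0.05],0],[[-0.2,11.3,0.05],0],[[-0.2,12,0.05],0],[[-0.2,12,0.05],0],[[-0.2,12,0.05],0]]' 7.4
python3 -m jog '[[[0,0,0],0],[[0,0,0],0],[[0,0,0],0],[[0,0,0],0],[[0,0,0],0]]' 4.4 40
python3 - <<'E'
from m import *
to(.4766,.089,-.018)
E
```

```text
t: 14.03
tcp_pos: [0.4766, 0.0887, -0.0181]
tool_rot: [-0.707, -0.001, 0.0, 0.707]
force: [-0.3, 0.0, 0.6]
finger_gap: 0.863
t: 14.45
tcp_pos: [0.4774, 0.0883, -0.0165]
tool_rot: [0.707, 0.001, 0.001, -0.707]
force: [-0.1, 1.4, 5.3]
finger_gap: 0.601
to (0.4766, 0.089, -0.018) shift cm [-0.08  0.15  0.07] turn 0.0 | t 14.45 F [-0.1  1.4  5.3] gap 0.601
```

```bash
python3 -m jog '[[[0,-1,0],0],[[0,-4,0],0],[[0,-7.5,0],0],[[0,-10,0],0],[[0.3,-10.7,2],0],[[0.8,-10.7,5],0],[[1.4,-10.7,8],0],[[1.8,-10.7,11],0],[[1.9,-10.7,13],0],[[1.9,-10.7,13.1],0],[[1.9,-10.7,13.1],0],[[1.9,-10.7,13.1],0],[[1.9,-10.7,13.1],0]]' - 50
python3 - <<'E'
from m import *; import pickle
to(.496,.220,.068)
w=eyes.snapshot("wrist"); p=manip.sense()['tcp_pos']; print(p, hough(w,p[:2],p[2]+.0305,.027),hough(w,p[:2],p[2]+.0305,.007,8)); pickle.dump(w,open("w5.pkl","wb"))
E
```

```text
t: 15.53
tcp_pos: [0.4949, 0.2179, 0.089]
tool_rot: [0.707, -0.0, 0.0, -0.707]
force: [-0.5, 0.1, -0.3]
finger_gap: 0.59
to (0.496, 0.22, 0.068) shift cm [0.11 2.1  0.21] turn -0.001 | t 15.53 F [-0.5  0.1 -0.3] gap 0.59
[0.49503663 0.21786513 0.08891504] [(array([0.4878, 0.2193]), np.float64(1.0)), (array([0.4903, 0.2175]), np.float64(0.92)), (array([0.4935, 0.2186]), np.float64(1.02))] [(array([0.4863, 0.2185]), np.float64(1.07))]
```

Run:
```python
from m import *; import pickle
a,b=eyes.snapshot("scene"),eyes.snapshot("side"); w=pickle.load(open("w5.pkl","rb"))
pickle.dump((a,b),open("ab5.pkl","wb"))
zt=.1195
A=a["frame"]; ca=proj(a,(.495,.219,zt)); cb=proj(b,(.495,.219,zt)); print(ca,cb,proj(w,(.495,.219,zt)))
def cut(s,c,h,f): 
    x,y=(np.array(c)-h).astype(int); x=max(x,0);y=max(y,0); return cv2.resize(s["frame"][y:y+2*h,x:x+2*h],(260,260),interpolation=cv2.INTER_CUBIC),(x,y)
ims=[cut(s,c,h,0) for s,c,h in((a,ca,40),(b,cb,40),(w,proj(w,(.495,.219,zt)),100))]
print([i[1] for i in ims]); cv2.imwrite("pics/j.png",np.hstack([i[0] for i in ims])[:,:,::-1])
```

```text
[297.63106537 107.64117593] [200.28710229 139.12814914] [258.15844892 260.14919491]
[(np.int64(257), np.int64(67)), (np.int64(160), np.int64(99)), (np.int64(158), np.int64(160))]
```

View pics/j.png

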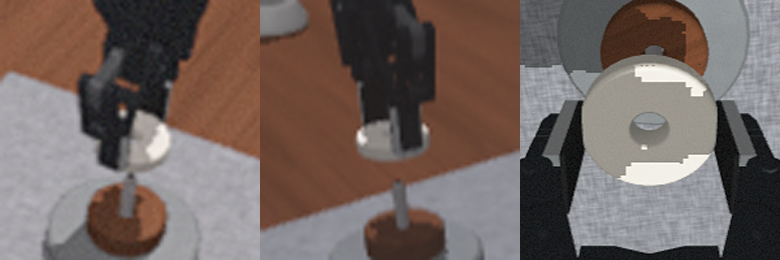

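Run:
```python
from m import *; import pickle
for f,px,d,tcp in (("w5.pkl",(257.2,255.5),(.054*310.4/103.8),(.495,.2179,.089)),("w3.pkl",(335/1.3,356/1.3),.062*310.4/127.7,(.4943,.1008,.0908))):
    w=pickle.load(open(f,"rb")); o,r=ray(w,*px); print(d,(o+r*d).round(4),(o+r*d-tcp).round(4))
a,b=pickle.load(open("ab5.pkl","rb"))
# ring outline centre guesses in scene, side (from crop, 80px->260): left/right extremes
print(onplane(b,160+394/3.25-260/3.25,99+141/3.25,.1135),onplane(b,160+394/3.25-260/3.25,99+141/3.25,.1195))
def rg(n,z): return [onplane(a,257+n[0]/3.25,67+n[1]/3.25,z).round(4)]
print(rg((170,138),.1135))
```

```text
0.16147976878612716 [0.4974 0.2185 0.1113] [0.0024 0.0006 0.0223]
0.15070321064996084 [0.4993 0.1019 0.1253] [0.005  0.0011 0.0345]
[0.49403827 0.21265623 0.1135    ] [0.4887759 0.1989202 0.1195   ]
[array([0.5179, 0.2345, 0.1135])]
```

```bash
python3 -m jog '[[[0.1,1,0.1],0],[[0.1,1.8,0.1],0],[[0.1,2.2,0.1],0],[[0.1,2.2,0.1],0]]'
python3 - <<'E'
from m import *
to(.4965,.2202,.053)
E
```

```text
t: 16.02
tcp_pos: [0.4951, 0.2196, 0.065]
tool_rot: [0.707, -0.001, -0.001, -0.707]
force: [0.5, 0.4, -0.8]
finger_gap: 0.596
to (0.4965, 0.2202, 0.053) shift cm [0.14 1.2  0.06] turn -0.0 | t 16.02 F [ 0.5  0.4 -0.8] gap 0.596
```

```bash
python3 -m jog '[[[0.1,0.3,0.05],0],[[0.1,0.6,0.05],0],[[0.1,0.9,0.05],0],[[0.1,1.2,0.05],0],[[0.1,1.2,0.05],0]]'
python3 -m jog '[[[0,0.3,0],0],[[0,0.6,0],0],[[0,0.9,0],0],[[0,0.9,0],0]]'
```

```text
t: 16.43
tcp_pos: [0.4969, 0.2206, 0.0541]
tool_rot: [0.707, -0.0, -0.0, -0.707]
force: [-0.4, -0.5, -0.9]
finger_gap: 0.596
t: 16.77
tcp_pos: [0.4969, 0.2205, 0.0451]
tool_rot: [0.707, -0.0, -0.0, -0.707]
force: [0.3, -0.5, -0.2]
finger_gap: 0.597
```

```bash
python3 -m jog '[[[0,0.6,0],0],[[0,1.2,0],0],[[0,1.7,0],0],[[0,1.9,0],0],[[0,1.9,0],0]]'
python3 -m jog '[[[0,0.15,0],0],[[0,0.25,0],0],[[0,0.25,0],0]]'
python3 -m jog '[[[0,0.1,0],0],[[0,0.15,0],0],[[0,0.15,0],0]]'
```

```text
t: 17.18
tcp_pos: [0.4967, 0.2204, 0.0258]
tool_rot: [0.707, -0.001, -0.001, -0.707]
force: [0.5, -0.8, -0.7]
finger_gap: 0.597
t: 17.43
tcp_pos: [0.4973, 0.2206, 0.0241]
tool_rot: [0.707, 0.0, -0.0, -0.707]
force: [0.6, -0.3, -1.3]
finger_gap: 0.598
t: 17.68
tcp_pos: [0.4975, 0.2206, 0.0237]
tool_rot: [-0.707, -0.0, -0.0, 0.707]
force: [-1.6, -0.1, 5.6]
finger_gap: 0.592
```

```bash
python3 -m jog '[[[0,-0.05,0],0],[[0,-0.05,0],0],[[0,-0.05,0],0],[[0,-0.05,0],0],[[0,-0.05,0],0]]' 7.4
python3 -m jog '[[[0,-1,0],0],[[0,-4,0],0],[[0,-7.5,0],0],[[0,-8.5,-2],0],[[0,-8.5,-6],0],[[0,-8.5,-10],0],[[0,-8.5,-14],0],[[0,-8.5,-18],0],[[0,-8.5,-22],0],[[0,-8.5,-26],0],[[0,-8.5,-30],0],[[0,-8.5,-33],0],[[2,-8.5,-33.1],0],[[5.5,-8.5,-33.1],0],[[9,-8.5,-33.1],0],[[11,-8.5,-33.1],0],[[11,-8.5,-33.1],0],[[11,-8.5,-33.1],0],[[11,-8.5,-33.1],0]]' 6.5
python3 - <<'E'
from m import *; import pickle
to(.607,-.111,-.018)
w=eyes.snapshot("wrist"); pickle.dump(w,open("w6.pkl","wb"))
for g in ((.607,-.111),):
    print(hough(w,g,.012,.022),hough(w,g,.012,.007,8))
for d in ((-14,0),(14,0)):
  for tol in (25,35): print(ring(w,proj(w,(.607,-.111,.012))+d,.022,.012,tol))
E
```

```text
t: 18.1
tcp_pos: [0.4973, 0.2206, 0.0231]
tool_rot: [0.707, 0.0, -0.0, -0.707]
force: [-0.0, -0.5, 0.3]
finger_gap: 0.862
t: 19.68
tcp_pos: [0.6058, -0.1099, 0.1081]
tool_rot: [-0.707, 0.001, 0.001, 0.707]
force: [-0.1, -0.0, 0.2]
finger_gap: 0.76
to (0.607, -0.111, -0.018) shift cm [ 0.15 12.61 -0.12] turn 0.0 | t 19.68 F [-0.1 -0.   0.2] gap 0.76
[(array([ 0.5997, -0.1177]), np.float64(0.89)), (array([ 0.6083, -0.1105]), np.float64(0.91)), (array([ 0.6045, -0.122 ]), np.float64(1.09))] [(array([ 0.6086, -0.1115]), np.float64(1.07)), (array([ 0.6135, -0.1135]), np.float64(1.07)), (array([ 0.6048, -0.121 ]), np.float64(0.9))]
(array([ 0.59276585, -0.11483518]), np.float64(0.004104563976908441), np.uint64(910))
(array([ 0.60791392, -0.11191891]), np.float64(0.003249705076793712), np.uint64(1181))
(array([ 0.59349292, -0.11547496]), np.float64(0.004019179232351986), np.uint64(922))
(array([ 0.60690681, -0.11169513]), np.float64(0.00576928866899479), np.uint64(1341))
```

```bash
python3 -m jog '[[[0.2,3,-0.1],0],[[0.2,6.5,-0.1],0],[[0.2,10,-0.1],0],[[0.2,11.8,-0.1],0],[[0.2,12.5,-0.1],0],[[0.2,12.5,-0.1],0],[[0.2,12.5,-0.1],0]]'
python3 - <<'E'
from m import *
to(.608,-.1113,-.017)
E
python3 -m jog '[[[0,0,0],0],[[0,0,0],0],[[0,0,0],0],[[0,0,0],0],[[0,0,0],0]]' 3.4 40
```

```text
t: 20.32
tcp_pos: [0.6093, -0.1115, -0.0161]
tool_rot: [0.707, 0.0, 0.0, -0.707]
force: [0.8, 0.0, 0.2]
finger_gap: 0.766
to (0.608, -0.1113, -0.017) shift cm [-0.13  0.09  0.02] turn 0.0 | t 20.32 F [0.8 0.  0.2] gap 0.766
t: 20.73
tcp_pos: [0.6107, -0.1119, -0.0144]
tool_rot: [0.708, 0.001, 0.001, -0.707]
force: [-1.2, 0.4, 5.8]
finger_gap: 0.486
```

```bash
python3 -m jog '[[[0,-1,0],0],[[0,-4,0],0],[[0,-7.5,0],0],[[0,-10,0],0],[[-2,-10.6,0],0],[[-5,-10.6,0],0],[[-8.5,-10.6,0],0],[[-11,-10.6,0],0],[[-11.2,-10.6,2],0],[[-11.2,-10.6,5],0],[[-11.2,-10.6,9],0],[[-11.2,-10.6,13],0],[[-11.2,-10.6,17],0],[[-11.2,-10.6,21],0],[[-11.2,-10.6,25],0],[[-11.2,-10.6,29],0],[[-11.2,-10.6,31.5],0],[[-11.2,-10.6,33],0],[[-11.2,-10.6,33.2],0],[[-11.2,-10.6,33.2],0]]' - 50
python3 -m jog '[[[0,0,0],0],[[0,0,0],0],[[0,0,0],0],[[0,0,0],0]]'
python3 - <<'E'
from m import *; import pickle
to(.4985,.2205,.068)
w=eyes.snapshot("wrist"); pickle.dump(w,open("w7.pkl","wb")); p=manip.sense()['tcp_pos']; z=p[2]+.0285; g=(p[0]-.006,p[1])
print(p,hough(w,g,z,.022),hough(w,g,z,.007,8))
print(proj(w,(.497,.2204,z)))
E
```

```text
t: 22.4
tcp_pos: [0.4974, 0.2214, 0.0901]
tool_rot: [-0.707, -0.001, 0.0, 0.707]
force: [-0.7, 0.0, -0.1]
finger_gap: 0.477
t: 22.73
tcp_pos: [0.4975, 0.2194, 0.0893]
tool_rot: [0.707, -0.001, 0.001, -0.707]
force: [-0.8, -0.2, -0.2]
finger_gap: 0.471
to (0.4985, 0.2205, 0.068) shift cm [0.1  2.13 0.11] turn -0.002 | t 22.73 F [-0.8 -0.2 -0.2] gap 0.471
[0.49748758 0.21957697 0.08923948] [(array([0.4934, 0.2199]), np.float64(0.98)), (array([0.496 , 0.2212]), np.float64(1.09)), (array([0.4888, 0.2192]), np.float64(1.0))] [(array([0.4888, 0.2199]), np.float64(0.94))]
[258.06754455 256.94519826]
```

```bash
python3 -m jog '[[[0,1,0.08],0],[[0,2,0.08],0],[[0,2.4,0.08],0],[[0,2.7,0.08],0],[[0,3,0.08],0],[[0,3.4,0.08],0],[[0,3.4,0.08],0]]'
python3 -m jog '[[[0,0.3,0],0],[[0,0.6,0],0],[[0,0.9,0],0],[[0,0.9,0],0]]'
```

```text
t: 23.37
tcp_pos: [0.4968, 0.2213, 0.0544]
tool_rot: [0.707, -0.0, -0.001, -0.707]
force: [0.7, -0.1, -0.3]
finger_gap: 0.47
t: 23.7
tcp_pos: [0.497, 0.2213, 0.0457]
tool_rot: [0.707, -0.0, -0.0, -0.707]
force: [0.5, -0.5, -0.3]
finger_gap: 0.47
```

Threaded with no contact force (the bottom is about 14 mm below the tip). Lowering to the seat at a TCP of about 0.036.

```bash
python3 -m jog '[[[0,0.4,0],0],[[0,0.7,0],0],[[0,0.7,0],0]]'
python3 -m jog '[[[0,0.1,0],0],[[0,0.2,0],0],[[0,0.2,0],0]]'
python3 -m jog '[[[0,0.1,0],0],[[0,0.15,0],0],[[0,0.15,0],0]]'
```

```text
t: 23.95
tcp_pos: [0.4969, 0.2213, 0.0386]
tool_rot: [0.707, -0.0, -0.0, -0.707]
force: [0.2, 0.2, 0.1]
finger_gap: 0.473
t: 24.2
tcp_pos: [0.4973, 0.2214, 0.0378]
tool_rot: [0.707, 0.0, -0.0, -0.707]
force: [-0.4, -0.3, 4.8]
finger_gap: 0.469
t: 24.45
tcp_pos: [0.4973, 0.2214, 0.0377]
tool_rot: [-0.707, -0.0, -0.0, 0.707]
force: [-2.4, -0.3, 14.4]
finger_gap: 0.473
```

```bash
python3 -m jog '[[[0,-0.15,0],0],[[0,-0.15,0],0],[[0,-0.15,0],0],[[0,-0.15,0],0],[[0,-0.15,0],0]]' 6.5
python3 -m jog '[[[0,-1,0],0],[[0,-3,0],0],[[0,-6,0],0],[[0,-7,-3],0],[[-0.3,-7,-7],0],[[-0.7,-7,-11],0],[[-1,-7,-15],0],[[-1.3,-7,-19],0],[[-1.4,-7,-23],0],[[-1.4,-7,-25],0],[[-1.4,-7,-25],0],[[-1.4,-7,-25],0],[[-1.4,-7,-25],0]]' 5.5
python3 - <<'E'
from m import *; import pickle
to(.4838,-.0285,-.016)
w=eyes.snapshot("wrist"); pickle.dump(w,open("w8.pkl","wb"))
g=(.4838,-.0285); print(hough(w,g,.01,.017),hough(w,g,.01,.007,8))
c=proj(w,(*g,.01)); hsv=cv2.cvtColor(w["frame"],cv2.COLOR_RGB2HSV); m=((hsv[...,0]>15)&(hsv[...,0]<35)&(hsv[...,1]>100)).astype(np.uint8)
for k in cv2.findContours(m,0,1)[0]:
    if cv2.contourArea(k)>150:
        e=cv2.minEnclosingCircle(cv2.convexHull(k)); print(e,c,onplane(w,*e[0],.01))
E
```

```text
t: 24.87
tcp_pos: [0.4972, 0.2213, 0.0369]
tool_rot: [0.707, -0.0, -0.0, -0.707]
force: [-0.0, -0.9, -0.2]
finger_gap: 0.762
t: 25.95
tcp_pos: [0.483, -0.028, 0.1074]
tool_rot: [-0.707, 0.0, 0.0, 0.707]
force: [-1.0, -0.8, -0.3]
finger_gap: 0.643
to (0.4838, -0.0285, -0.016) shift cm [ 0.08 12.34 -0.06] turn 0.0 | t 25.95 F [-1.  -0.8 -0.3] gap 0.643
[(array([ 0.4832, -0.0291]), np.float64(0.93)), (array([ 0.4722, -0.0375]), np.float64(0.95)), (array([ 0.477 , -0.0333]), np.float64(1.08))] [(array([ 0.4835, -0.0284]), np.float64(1.05)), (array([ 0.4777, -0.0284]), np.float64(0.99)), (array([ 0.4923, -0.0311]), np.float64(1.05))]
((379.5, 280.5), 28.504484176635742) [256.05126088 180.43450955] [0.58855065 0.09405512 0.01      ]
((256.0869445800781, 179.52174377441406), 19.074817657470703) [256.05126088 180.43450955] [ 0.48295266 -0.02846705  0.01      ]
```

```bash
python3 -m jog '[[[0,3,-0.05],0],[[0,6.5,-0.05],0],[[0,10,-0.05],0],[[0,11.7,-0.05],0],[[0,12.35,-0.05],0],[[0,12.35,-0.05],0],[[0,12.35,-0.05],0]]'
python3 -m jog '[[[0,0,0],0],[[0,0,0],0],[[0,0,0],0],[[0,0,0],0],[[0,0,0],0]]' 2.4 40
python3 -c "
from h import *
to(.4833,-.0285,-.0165)"
```

```text
t: 26.58
tcp_pos: [0.4836, -0.0282, -0.016]
tool_rot: [0.707, 0.001, -0.001, -0.707]
force: [-0.1, 0.3, -0.8]
finger_gap: 0.644
t: 27.0
tcp_pos: [0.4844, -0.0291, -0.0145]
tool_rot: [0.707, 0.001, 0.001, -0.707]
force: [0.2, 2.2, 7.2]
finger_gap: 0.362
to (0.4833, -0.0285, -0.0165) shift cm [-0.11  0.2   0.06] turn -0.0 | t 27.0 F [0.2 2.2 7.2] gap 0.362
```

```bash
python3 -m jog '[[[0,-1,0],0],[[0,-4,0],0],[[0,-7.5,0],0],[[0,-10,0],0],[[0.1,-10.8,2],0],[[0.3,-10.8,5],0],[[0.5,-10.8,9],0],[[0.8,-10.8,13],0],[[1.1,-10.8,17],0],[[1.3,-10.8,20.5],0],[[1.3,-10.8,23.5],0],[[1.3,-10.8,24.8],0],[[1.3,-10.8,24.9],0],[[1.3,-10.8,24.9],0],[[1.3,-10.8,24.9],0],[[1.3,-10.8,24.9],0],[[1.3,-10.8,24.9],0]]' - 50
python3 - <<'E'
from m import *; import pickle
to(.497,.2208,.070)
w=eyes.snapshot("wrist"); pickle.dump(w,open("w9.pkl","wb")); p=manip.sense()['tcp_pos']; z=p[2]+.0265; g=(p[0]-.006,p[1])
print(p,hough(w,g,z,.017),hough(w,g,z,.007,8))
E
```

```text
t: 28.42
tcp_pos: [0.4964, 0.2184, 0.0918]
tool_rot: [0.707, -0.001, 0.001, -0.707]
force: [0.0, 0.2, -0.5]
finger_gap: 0.351
to (0.497, 0.2208, 0.07) shift cm [0.06 2.18 0.24] turn -0.002 | t 28.42 F [ 0.   0.2 -0.5] gap 0.351
[0.49640462 0.21855301 0.09173206] [(array([0.468 , 0.2214]), np.float64(1.06)), (array([0.4926, 0.2196]), np.float64(0.92)), (array([0.4898, 0.2189]), np.float64(0.88))] [(array([0.489 , 0.2189]), np.float64(1.07))]
```

```bash
python3 -m jog '[[[0,1,0.15],0],[[0,2,0.15],0],[[0,2.6,0.15],0],[[0,2.9,0.15],0],[[0,3.2,0.15],0],[[0,3.6,0.15],0],[[0,3.6,0.15],0]]'
python3 -c "
from h import *
to(.4968,.221,.0475)"
```

```text
t: 29.05
tcp_pos: [0.4958, 0.2213, 0.0549]
tool_rot: [0.707, -0.0, -0.001, -0.707]
force: [0.2, -0.3, -0.8]
finger_gap: 0.35
to (0.4968, 0.221, 0.0475) shift cm [ 0.1   0.74 -0.03] turn 0.0 | t 29.05 F [ 0.2 -0.3 -0.8] gap 0.35
```

```bash
python3 -m jog '[[[0.05,0.3,0],0],[[0.05,0.55,0],0],[[0.05,0.55,0],0]]'
python3 -m jog '[[[0,0.1,0],0],[[0,0.2,0],0],[[0,0.2,0],0]]'
python3 -c "
from h import *
to(.4968,.221,.0475)"
```

```text
t: 29.3
tcp_pos: [0.4967, 0.2214, 0.0499]
tool_rot: [0.707, -0.0, -0.0, -0.707]
force: [-0.2, -0.0, -0.5]
finger_gap: 0.351
t: 29.55
tcp_pos: [0.4968, 0.2214, 0.0482]
tool_rot: [0.707, 0.0, -0.0, -0.707]
force: [-0.5, 0.4, -0.5]
finger_gap: 0.351
to (0.4968, 0.221, 0.0475) shift cm [ 0.    0.07 -0.04] turn 0.0 | t 29.55 F [-0.5  0.4 -0.5] gap 0.351
```

```bash
python3 -m jog '[[[0,0.1,0],0],[[0,0.1,0],0],[[0,0.1,0],0]]'
python3 -m jog '[[[0,0.1,0],0],[[0,0.1,0],0],[[0,0.1,0],0]]'
```

```text
t: 29.8
tcp_pos: [0.4969, 0.2214, 0.0476]
tool_rot: [-0.707, -0.0, -0.0, 0.707]
force: [-0.0, 0.4, 3.3]
finger_gap: 0.352
t: 30.05
tcp_pos: [0.4969, 0.2214, 0.0475]
tool_rot: [-0.707, -0.0, -0.0, 0.707]
force: [-1.9, -1.2, 10.5]
finger_gap: 0.35
```

Seated exactly at the predicted height. I'll release, back off, and take the final look.

```bash
python3 -m jog '[[[0,-0.1,0],0],[[0,-0.1,0],0],[[0,-0.1,0],0],[[0,-0.1,0],0],[[0,-0.1,0],0]]' 5.5
python3 -m jog '[[[0,-1,0],0],[[0,-3,0],0],[[0,-6,0],0],[[0,-9,0],0],[[-2,-11,-3],0],[[-3,-11,-6],0],[[-3,-11,-9],0],[[-3,-11,-12],0],[[-3,-11,-12],0],[[-3,-11,-12],0],[[-3,-11,-12],0]]'
python3 - <<'E'
from h import *
a,b,w=[eyes.snapshot(n) for n in("scene","side","wrist")]
c=lambda s,x,y,h:cv2.resize(s["frame"][y:y+h,x:x+h],(300,300),interpolation=cv2.INTER_CUBIC)
top=np.hstack([c(a,250,75,100),c(b,150,110,100)])
bot=np.hstack([cv2.resize(s["frame"],(300,225)) for s in (a,b)])
print(manip.sense()['tcp_pos'],manip.sense()['t'])
cv2.imwrite("pics/k.png",np.vstack([top,bot])[:,:,::-1])
E
```

```text
t: 30.47
tcp_pos: [0.4967, 0.2214, 0.0469]
tool_rot: [0.707, -0.0, -0.0, -0.707]
force: [0.4, -0.0, 1.1]
finger_gap: 0.638
t: 31.38
tcp_pos: [0.467, 0.1016, 0.1576]
tool_rot: [-0.707, 0.0, -0.0, 0.707]
force: [0.1, -0.2, 0.5]
finger_gap: 0.649
[0.46676631 0.10239203 0.15722276] 31.5333
```

View pics/k.png

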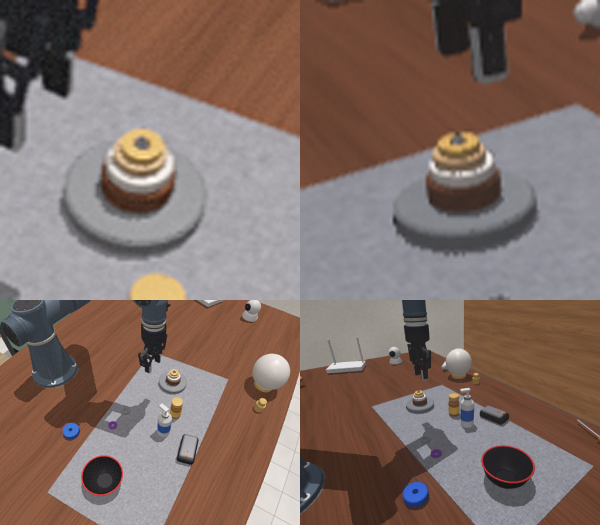

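The final picture shows all four rings stacked flat and concentric in the right order: walnut, ceramic, oak, brass. The tube tip stands proud of the stack, and the gripper is clear. I'll do one numerical check that the bystanders have not moved, then hand in.

```bash
python3 -m jog '[[[0,0,0],0],[[0,0,0],0],[[0,0,0],0],[[0,0,0],0],[[0,0,0],0],[[0,0,0],0]]'
python3 - <<'E'
from h import *; import pickle
S=pickle.load(open("s0.pkl","rb")); g=lambda f:cv2.cvtColor(f,cv2.COLOR_RGB2GRAY)
B={"scene":{'bowl':(135,262,215,338),'pump':(262,176,298,236),'pill':(290,165,314,204),'mouse':(298,226,342,282),'foot':(266,118,324,160)},"side":{'bowl':(305,245,405,320),'pump':(270,148,300,220),'mouse':(303,178,360,214),'foot':(178,162,232,194)}}
for n in B:
    s=eyes.snapshot(n)
    for k,(x0,y0,x1,y1) in B[n].items():
        r=cv2.matchTemplate(g(s["frame"])[y0-6:y1+6,x0-6:x1+6],g(S[n]["frame"])[y0:y1,x0:x1],cv2.TM_CCOEFF_NORMED)
        _,v,_,l=cv2.minMaxLoc(r); print(n,k,'shift px',l[0]-6,l[1]-6,round(v,2))
from station import workorder; print(manip.sense()['t'],workorder.sign_off())
E
```

```text
t: 32.03
tcp_pos: [0.4668, 0.1015, 0.1572]
tool_rot: [-0.707, -0.0, 0.0, 0.707]
force: [-0.6, -0.1, 0.1]
finger_gap: 0.642
scene bowl shift px 0 0 1.0
scene pump shift px 0 0 0.98
scene pill shift px 0 0 1.0
scene mouse shift px 0 0 1.0
scene foot shift px 0 0 0.52
side bowl shift px 0 0 1.0
side pump shift px 0 0 1.0
side mouse shift px 0 0 1.0
side foot shift px 0 0 0.58
the job is handed in; nothing more can be done
32.1333 None
```

The four rings are on the lamp tube in the order asked, walnut at the bottom, then ceramic, oak and brass. I lowered each ring until it touched, released it, and handed the job in at about 32 s.

**Last checks:**
- Each ring met its seat within about 1 mm of the predicted height, with no contact force while threading.
- The final pictures show the stack flat and concentric, the tube tip standing proud and the gripper clear.
- Bowl, mouse and both bottles show 0 px shift from the start. The lamp foot also shows 0 px, but its match score was only 0.5–0.6 because the rings now cover part of it.

**What failed or disagreed:**
- **First walnut grasp missed.** The fingers closed above the ring because the real fingertips sit about 20 mm higher than the reported TCP. Touching the ring top to confirm this pressed it with up to about 52 N through the fingertips. The ring did not visibly move, and I corrected all later heights.
- **Cameras disagreed by up to about 5 mm.** I therefore relied mainly on ring-to-tube distances measured within the same camera.
- **Finger gap read about 2–3 mm below each ring's true width.** All four grips held.

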